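# Load the spring magazine with two valve blocks

## Robot

A 6-joint arm with a two-finger parallel gripper is mounted at the origin on the work surface. World frame = base frame: x ahead of the robot, y to its left, z up, the work surface at z = 0. Lengths are in mm, angles in rad, forces in N, time in s.
With the tool pointing down it reaches from about 275 to 750 mm from the base axis. Payload 10.2 kg.
Tool frame: the origin (TCP) lies at the very end of the fingers, on their centre line; the grasp point (between the pads) lies 19 mm behind it; z points along the fingers, y is the line along which they close (so a half turn about z gives the same grasp; the last joint's range is limited). The gripper opens to 85 mm and grips with 20 to 120 N. Pads are 22 mm wide; open, the fingers measure 114 mm over their backs; the gripper's body (76 mm by 85 mm) begins 54 mm behind the grasp point. The pads swing forward as they close: fully open they stand 13 mm farther back than shut.
Start: joints at [-1.36, 0.313, 1.498, -0, 1.331, -0.223], TCP at [220.657, -476.384, 231.294] pointing down, gripper open.
Joint ranges: [-2.94, 2.94], [-0.97, 2.17], [0.19, 2.56], [-1.23, 4.37], [0.02, 3.11], [-2.88, 2.88]. Speed limits (rad/s): [2.39, 2.39, 3.01, 3.14, 3.14, 3.14].

## Interface

Orientations are given as a unit quaternion [w, x, y, z].
In Python, from rig import ctrl, optics gives the robot as it stands. The module is installed in compiled form; this text tells all that it offers.
- The arm moves only by the shell command python3 -m handwheel 'ROWS' [FORCE]. ROWS is JSON, a list that holds one entry, the list of rows, each a list of 5 numbers: the gripper command: -1 is fully open, 1 is shut, values between are in proportion, then the shift along the world's x, y, z in units of 50 mm (1.0 is 50 mm), then the turn about the world's z in units of 8 degrees (1.0 is 8 degrees). In form: [[[gripper, tx, ty, tz, twist], ...]]. A call has 1 to 10 rows; each row shifts and turns the commanded pose from where the row before left it; what a row does not reach is not made up. A row lasts 1/10 s, in which the tool goes at most 50 mm and 8.59 degrees, less where a joint would pass 70% of its speed; a pose out of reach is approached as far as the arm can. A call is refused whole if a number of a shift passes 1 or a number of a turn 1, either way. A call with a gripper value outside its range is refused whole. The fingers move at their own pace and stop on an object; FORCE is the grip in N (left out, the last holds). Time passes only in rows, so rows that do not move let the fingers close. It gives the time, the measured TCP pose, the force, the opening and the grip force at its end, in the units of the state.
- ctrl.sense(): the state, without advancing time (a new reading comes with each control period).
- optics.capture(name): name is "side" or "top"; returns a dict with "img" (480x640x3 uint8, blue, green, red), "K" (3x3 intrinsics, pixels), "dist_coeffs" ([k1, k2, p1, p2, k3] as OpenCV has them; the pictures are not rectified), "R" (3x3) and "t" (3): a world point X has camera coordinates R X + t. Camera axes: x right, y down, z forward; pixel columns grow to the right and rows downward; lengths in mm; the calibration is good to about 2 mm. A picture is of the moment at which its call begins. There is no depth.
- ctrl.finish_job(): hands the job in; it is judged then, once.
The state is a dict: "time_s": time; "joints": joint angles; "dq": joint speeds; "tau": joint torques, N m; "eef_pos": TCP position; "ee_rot": TCP orientation; "force": force on the tool from outside, world axes, zero at the start; "wrist_torque": the same for the moment, N m; "grip_width": opening from 0.0 (shut) to 1.0 (fully open); "grip_force": force on a finger pad.
Only numpy, scipy, OpenCV 4.12 (cv2) and the standard library are available. Lean on these libraries where they do the work, as an engineer would, in place of code of your own. Each camera call takes 0.05 s, during which the arm holds its last target. There are 200 camera calls.

## Task

Load both loose aluminium valve blocks into the sprung stack magazine on the training station: set each one flat in the mouth and press it down against the spring until the two catches have snapped over it and it stays down by itself. Feel for the catch and do not ram the stack hard against its bottom stop; leave the other things on the bench where they lie.

Things in the scene. Friction and masses are not known exactly. Their poses are not given: they have to be found in the camera images.
- mouth (a point): centre of the mouth of the stack magazine, level with the top of its straight walls (the rim), 150 mm above the bench; z up, y along the mouth's long side, x across. Upright column of four aluminium corner angles, 43 mm (x) by 73 mm (y) inside. Flared lips above the rim rise 8 mm and lean out 5 mm. Closed fingers fit in above a block
- panel (a point): middle of the top edge of the clear panel on one long side (-x) of the column, 24 mm below the rim, 26 mm from the axis; the same on +x. Above the panels the middle of each long side is open (46 mm along y, between the corner angles), so fingers holding a block across its 40 mm width have room there
- short_side (a point): middle of the rim on one short side (+y). Below it, and opposite, a spring catch: steel bolt 14 mm wide, flat below, sloped above, reaching 6 mm in; a block going down pushes it back, then it snaps out over the block's top. Its height is clamped differently each day and not measured: its flat underside is 12 to 32 mm below the rim. A block just set in rests on the slopes 8 mm above that
- column_foot (a point): on the axis, where the column stands on the plate. Inside, a spring pushes a white plate up to the catches. It takes about 5 N to spread the catches, rising to 10 N for the first block and 15 N for the second. The first has travel to spare (top 35 mm below the rim always catches it). 2 to 3 mm after the second is caught the stack meets a firm stop and force climbs steeply; stay below 45 N
- station: fixed slotted aluminium profile plate 260 mm (x) by 360 mm (y), 30 mm thick, origin under its centre. The magazine stands 30 mm to -x and 80 mm to +y of it, parallel to it; a valve terminal, a cylinder and an air reservoir with gauge (185 mm high) stand on its -y half
- block_a: loose drilled aluminium valve block, 40 mm (x) by 70 mm (y) by 28 mm (z) high, about 150 g, with port holes in its top and sides, lying flat; origin at the centre of its underside, z up. Same as block_b; either may go in first, either way round
- block_b: the second, identical valve block; origin at the centre of its underside
- screwdriver: bystander: green-handled screwdriver, 200 mm long, lying on the bench between the station and the blocks, tip away from the robot; origin under its middle
- spare_cylinder: bystander: spare pneumatic cylinder with square end caps, about 180 mm long, 32 mm high, lying on the bench; origin under its middle
- flow_valve: bystander: small grey flow control valve, 22 x 45 x 38 mm, on the bench; origin at the centre of its underside
Mind the look-alikes: they are no part of the job. What is shaped like the block_a but purple is not meant. What is shaped like the block_b but green is not meant.

How it is judged:
By the outcome, as a careful person would: the job done as asked, in the order asked, and still so for the second after the job is handed in, with the robot touching nothing.
It also fails if it takes over 72 s, if anything falls off the work surface, if the arm or the gripper's body presses on something with over 40 N, if the wrist force passes 120 N, or if a joint passes its speed limit or range.

## Working session

There is one attempt and no reset: what is moved stays moved. The work goes in short steps, Python scripts to look and compute and a shell command to move; the robot and the scene stay as the last step left them, time stands still between calls to the robot, and variables do not carry over. Pictures are saved under pics/ and viewed, at most 10 in all, crops included, and the job is handed in when it is done.

```bash
mkdir -p pics
python3 - <<'E'
from rig import ctrl, optics
import cv2,pickle
d={}
for n in("top","side"):
    c=optics.capture(n);d[n]=c;cv2.imwrite(f"pics/{n}0.png",c["img"])
    print(n,c["K"],c["dist_coeffs"],(-c["R"].T@c["t"]))
pickle.dump(d,open("c0.pkl","wb"))
s=ctrl.sense();print(s)
E
```

```text
top [[576.72532895   0.         304.41837928]
 [  0.         576.72532895 240.32661271]
 [  0.           0.           1.        ]] [-0.0668163  0.         0.         0.         0.       ] [ 347.75148089  152.90301459 1206.69856104]
side [[569.93365111   0.         315.82457074]
 [  0.         569.93365111 239.729206  ]
 [  0.           0.           1.        ]] [-0.02097921  0.          0.          0.          0.        ] [290.35573038 867.42211616 742.24053094]
{'time_s': 0.1, 'joints': array([-1.36039516e+00,  3.13381730e-01,  1.49834868e+00,  1.06419491e-05,
        1.33100350e+00, -2.23381960e-01]), 'dq': array([ 0.00172773, -0.00193763, -0.00174892,  0.00078396, -0.00022258,
        0.00017979]), 'tau': array([ 2.07778430e-03, -4.12897861e+01, -2.60140765e+01, -2.20327684e-04,
        3.05416972e-03, -9.24403423e-06]), 'eef_pos': array([ 220.6125892 , -476.14921784,  230.80328655]), 'ee_rot': array([-5.70584934e-04,  9.76571201e-01,  2.15193784e-01,  8.87148938e-06]), 'force': array([-0.29377393,  0.72976248,  0.5323864 ]), 'wrist_torque': array([0.03645342, 0.02247558, 0.00303723]), 'grip_force': 0.0, 'grip_width': 1.0050691557607012}
```

View pics/top0.png

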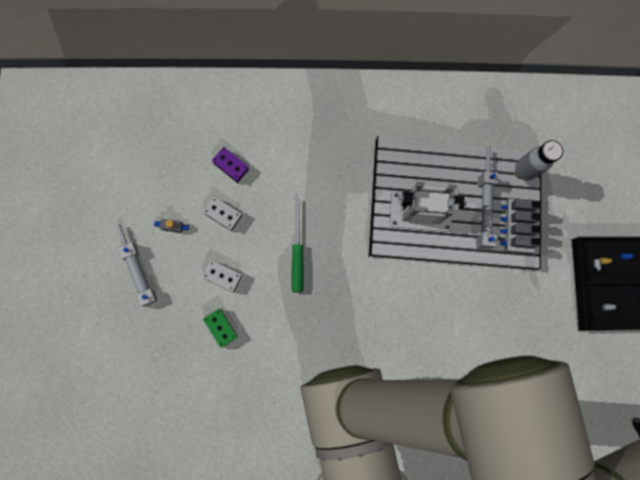

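View pics/side0.png

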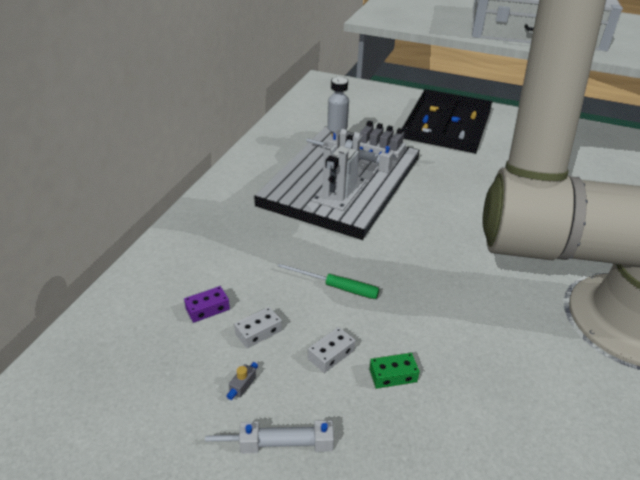

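The top view shows the white blocks at (223,213) and (223,276), the station around (455,203) and the magazine mouth near (432,203). In the side view the blocks are at (259,326) and (332,348).

```bash
cat > h.py <<'E'
import numpy as np,cv2,pickle
def ray(c,uv,z):
    p=cv2.undistortPoints(np.array(uv,float).reshape(-1,1,2),c["K"],c["dist_coeffs"]).reshape(-1,2)
    d=np.c_[p,np.ones(len(p))]@c["R"]; o=-c["R"].T@c["t"]
    return o+d*((z-o[2])/d[:,2])[:,None]
def proj(c,X):
    return cv2.projectPoints(np.array(X,float).reshape(-1,1,3),cv2.Rodrigues(c["R"])[0],c["t"],c["K"],c["dist_coeffs"])[0].reshape(-1,2)
E
python3 - <<'E'
from h import *
d=pickle.load(open("c0.pkl","rb"))
for n,cs,T in(("top",[(223,213),(223,276)],165),("side",[(259,322),(332,344)],165)):
    c=d[n];g=cv2.cvtColor(c["img"],cv2.COLOR_BGR2GRAY)
    for u,v in cs:
        r=28
        crop=g[v-r:v+r,u-r:u+r]
        t,_=cv2.threshold(crop,0,255,cv2.THRESH_OTSU)
        bg=np.median(crop)
        m=(crop>bg+12).astype(np.uint8)
        m=cv2.morphologyEx(m,cv2.MORPH_CLOSE,np.ones((5,5)))
        k=max(cv2.findContours(m,0,1)[0],key=cv2.contourArea).reshape(-1,2)+[u-r,v-r]
        W=ray(c,k,28)[:,:2]
        q=cv2.minAreaRect(W.astype(np.float32)); print(n,bg,q, cv2.boxPoints(q).round().tolist())
c=d["top"]
print(ray(c,[(376,137),(543,150),(541,268),(370,256)],30).round(1))
a=cv2.resize(c["img"][125:275,365:565],None,fx=4,fy=4,interpolation=cv2.INTER_CUBIC)
b=cv2.resize(d["side"]["img"][120:220,290:420],None,fx=4,fy=4,interpolation=cv2.INTER_CUBIC)
cv2.imwrite("pics/a.png",a);cv2.imwrite("pics/b.png",b)
E
```

```text
Traceback (most recent call last):
ValueError: max() iterable argument is empty
```

Run:
```python
from h import *
d=pickle.load(open("c0.pkl","rb"))
c=d["top"]
a=cv2.resize(c["img"][125:275,365:565],None,fx=4,fy=4,interpolation=cv2.INTER_CUBIC)
b=cv2.resize(d["side"]["img"][120:220,290:420],None,fx=4,fy=4,interpolation=cv2.INTER_CUBIC)
a=np.vstack([np.hstack([a[100:500,60:460],b[:400,60:460]])])
cv2.imwrite("pics/a.png",a)
print(ray(c,[(376,137),(543,150),(541,268),(370,256)],30).round(1))
for n,cs in(("top",[(223,213),(223,276)]),("side",[(259,322),(332,344)])):
    I=d[n]["img"]
    for u,v in cs:
        print(n,I[v,u-22:u+22:2].tolist())
```

```text
[[ 776.   -41.5   30. ]
 [ 751.2 -409.8   30. ]
 [ 491.3 -384.7   30. ]
 [ 517.2  -22.    30. ]]
top [[152, 157, 154], [143, 147, 144], [129, 128, 126], [153, 151, 149], [161, 158, 156], [161, 159, 157], [160, 158, 155], [157, 155, 153], [157, 155, 153], [118, 117, 115], [37, 35, 35], [64, 63, 62], [147, 145, 143], [158, 155, 154], [156, 154, 152], [155, 154, 151], [156, 154, 152], [153, 150, 148], [128, 125, 124], [141, 140, 138], [102, 104, 103], [105, 109, 107]]
top [[159, 164, 160], [153, 152, 151], [113, 111, 110], [149, 147, 146], [163, 161, 159], [161, 159, 157], [159, 157, 155], [158, 156, 154], [160, 158, 156], [103, 101, 100], [29, 27, 27], [85, 83, 82], [155, 153, 150], [159, 157, 155], [144, 142, 140], [147, 145, 143], [158, 156, 154], [149, 147, 145], [114, 113, 111], [136, 134, 133], [83, 84, 83], [109, 113, 111]]
side [[160, 159, 154], [158, 154, 150], [168, 163, 160], [167, 163, 159], [168, 163, 159], [168, 163, 159], [168, 163, 159], [167, 163, 158], [161, 157, 153], [98, 95, 91], [39, 37, 34], [64, 60, 58], [145, 142, 137], [165, 162, 157], [165, 162, 158], [166, 163, 159], [168, 164, 160], [167, 163, 160], [166, 162, 159], [164, 161, 157], [150, 146, 143], [135, 131, 127]]
side [[151, 154, 149], [151, 151, 146], [165, 163, 159], [167, 164, 160], [169, 166, 162], [167, 162, 158], [166, 162, 158], [167, 163, 159], [167, 162, 158], [135, 131, 127], [48, 45, 43], [31, 25, 26], [88, 85, 81], [161, 157, 154], [166, 162, 157], [166, 162, 158], [168, 164, 160], [166, 163, 159], [165, 162, 158], [162, 158, 154], [139, 136, 132], [119, 116, 112]]
```

View pics/a.png

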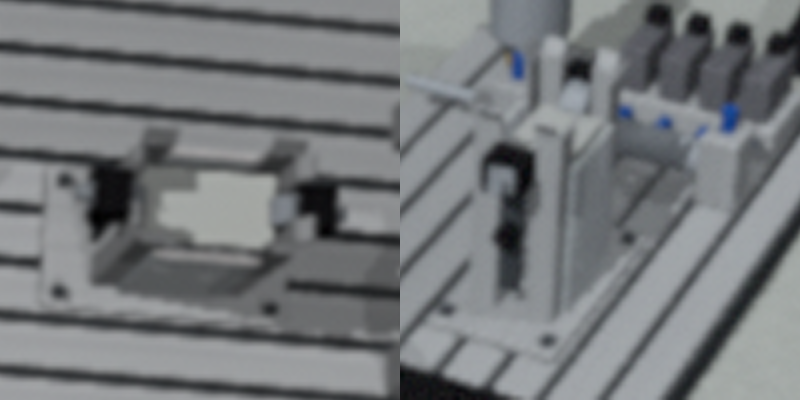

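The crop shows the mouth: on the left panel (top view) the opening runs about (140,140)–(300,290); on the right the four corner angles with the near catch at (505,170). Next, block positions from colour and hole masks, plus a predicted mouth overlay.

Run:
```python
from h import *
d=pickle.load(open("c0.pkl","rb"))
for n,cs in(("top",[(223,213),(223,276)]),("side",[(259,324),(332,346)])):
    c=d[n];I=c["img"].astype(int)
    I=cv2.GaussianBlur(c["img"].astype(np.float32),(3,3),0)
    for u,v in cs:
        r=30; w=I[v-r:v+r,u-r:u+r]
        m=((w[...,1]-w[...,0]<0.8)).astype(np.uint8)
        if n=="side": m&=(w.mean(2)>140).astype(np.uint8) # top face
        else: m&=(w.mean(2)>20).astype(np.uint8)
        m=cv2.morphologyEx(m,cv2.MORPH_CLOSE,np.ones((7,7)));m=cv2.morphologyEx(m,cv2.MORPH_OPEN,np.ones((5,5)))
        k=max(cv2.findContours(m,0,1)[0],key=cv2.contourArea).reshape(-1,2)+[u-r,v-r]
        q=cv2.minAreaRect(ray(c,k,28)[:,:2].astype(np.float32)); print(n,[np.round(x,1) for x in q])
        dk=((w.mean(2)<90)).astype(np.uint8)
        _,_,st,ce=cv2.connectedComponentsWithStats(dk)
        h=[x+[u-r,v-r] for x,s in zip(ce[1:],st[1:]) if 6<s[4]<60]
        if h: print("  holes",ray(c,h,28)[:,:2].round(1).tolist(), [int(s[4]) for s in st[1:] if 6<s[4]<60])
c=d["top"];g=c["img"].mean(2)
# plate +y edge: scan rows from left
P=[]
for v in range(150,250,4):
    row=g[v,360:392]; dg=np.diff(row); P.append((360+np.argmax(dg)+.5,v))
Q=ray(c,P,30); f=cv2.fitLine(Q[:,:2].astype(np.float32),cv2.DIST_HUBER,0,.01,.01).ravel(); print("+y edge",f,"yaw",np.arctan(f[1]/f[0]))
P=[]
for u in range(385,535,5):
    col=g[245:280,u]; dg=np.diff(col); i=np.argmin(g[250:275,u])+5; P.append((u,245+np.argmin(dg[:i+1])+.5))
Q=ray(c,P,30); f2=cv2.fitLine(Q[:,:2].astype(np.float32),cv2.DIST_HUBER,0,.01,.01).ravel(); print("-x edge",f2,"yaw",-np.arctan(f2[0]/f2[1]))
P=[]
for u in list(range(385,480,5)):
    col=g[128:150,u]; P.append((u,128+np.argmin(np.diff(col))+.5))
Q=ray(c,P,30); f3=cv2.fitLine(Q[:,:2].astype(np.float32),cv2.DIST_HUBER,0,.01,.01).ravel(); print("+x edge",f3)
def inter(a,b):
    t=np.linalg.solve(np.c_[a[:2],-b[:2]],b[2:]-a[2:]);return a[2:]+t[0]*a[:2]
A=inter(f,f2);B=inter(f,f3);print("corners -x+y",A,"+x+y",B,np.linalg.norm(A-B))
yaw=np.arctan2((B-A)[1],(B-A)[0]);yaw=np.mean([np.arctan(f[1]/f[0]),-np.arctan(f2[0]/f2[1])])
ex=np.array([np.cos(yaw),np.sin(yaw)]);ey=np.array([-ex[1],ex[0]])
M=(A+B)/2-30*ex-100*ey;print("mouth",M,"yaw deg",np.degrees(yaw))
out=[]
for n,(u0,v0,w,h) in(("top",(385,170,95,75)),("side",(300,120,95,75))):
    c=d[n];im=cv2.resize(c["img"][v0:v0+h,u0:u0+w],None,fx=4,fy=4,interpolation=cv2.INTER_CUBIC)
    for z,a,b,col in((150,21.5,36.5,(0,0,255)),(158,26.5,41.5,(0,255,0))):
        X=[np.r_[M+sx*a*ex+sy*b*ey,z] for sx,sy in((1,1),(1,-1),(-1,-1),(-1,1))]
        p=((proj(c,X)-[u0,v0]+.5)*4).astype(int);cv2.polylines(im,[p.reshape(-1,1,2)],True,col,1)
    out.append(im)
cv2.imwrite("pics/ov.png",np.hstack(out))
```

```text
top [array([608. , 284.8]), array([72.7, 41.8]), np.float64(57.7)]
  holes [[620.5, 303.3], [609.6, 286.5], [598.9, 269.6], [588.0, 254.3]] [13, 14, 14, 37]
top [array([477.1, 283.1]), array([71.3, 40.1]), np.float64(65.9)]
  holes [[485.8, 302.5], [477.4, 284.2], [465.9, 248.4], [469.0, 267.0]] [14, 13, 9, 14]
side [array([610.8, 292.2]), array([81.5, 41.9]), np.float64(58.4)]
  holes [[598.1, 270.2], [608.7, 287.0], [619.5, 304.2], [576.2, 294.4], [595.4, 324.0]] [12, 12, 15, 25, 21]
side [array([476. , 294.2]), array([85. , 50.6]), np.float64(63.0)]
  holes [[467.6, 267.1], [476.4, 284.9], [485.3, 302.9], [447.5, 288.8], [462.6, 320.8]] [15, 15, 16, 21, 21]
+y edge [ 9.9680340e-01 -7.9893209e-02  6.4290198e+02 -3.4353386e+01] yaw -0.07997844
-x edge [ 4.0770270e-02 -9.9916857e-01  5.2077106e+02 -1.9899023e+02] yaw 0.040781572
+x edge [ 1.5095299e-01 -9.8854095e-01  7.6098425e+02 -1.5049487e+02]
corners -x+y [513.6304   -23.992344] +x+y [744.4925   -42.495804] 231.60246
mouth [ 597.1074  -132.63696] yaw deg -1.1229076
```

View pics/ov.png

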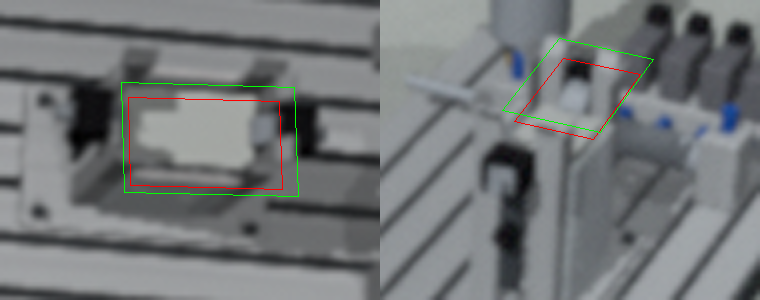

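Blocks are consistent across both views: A at (609,287), yaw −32.7°; B at (477,284.5), yaw −25.7°. The overlay shows the mouth lies about 12 mm further in +x than predicted. The plate's x-edge fits were bad, while the corner-based estimate (609.7,−130) agrees. I'll redraw with that.

Run:
```python
from h import *
d=pickle.load(open("c0.pkl","rb"))
M=np.array([609.7,-130]);yaw=np.radians(-4.2)
ex=np.array([np.cos(yaw),np.sin(yaw)]);ey=np.array([-ex[1],ex[0]])
out=[]
for n,(u0,v0,w,h) in(("top",(388,170,80,75)),("side",(310,120,54,75))):
    c=d[n];im=cv2.resize(c["img"][v0:v0+h,u0:u0+w],None,fx=6,fy=6,interpolation=cv2.INTER_CUBIC)
    for z,a,b,col in((150,21.5,36.5,(0,0,255)),(158,26.5,41.5,(0,255,0)),(126,26,23,(255,0,0))):
        X=[np.r_[M+sx*a*ex+sy*b*ey,z] for sx,sy in((1,1),(1,-1),(-1,-1),(-1,1))]
        p=((proj(c,X)-[u0,v0]+.5)*6).astype(int);cv2.polylines(im,[p.reshape(-1,1,2)],True,col,1)
    out.append(im)
cv2.imwrite("pics/ov2.png",np.hstack(out)[:, :800])
```

```text
(no output)
```

View pics/ov2.png

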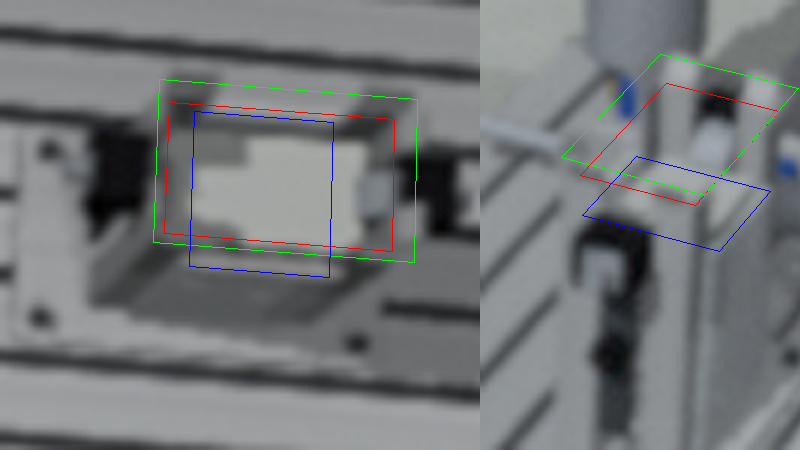

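```bash
R='[-0.3,0.39,0.763,0,0.2]'; python3 -m handwheel '[[[-0.3,0.39,0.763,0,0.2],[-0.3,0.39,0.763,0,0.2],[-0.3,0.39,0.763,0,0.2],[-0.3,0.39,0.763,0,0.2],[-0.3,0.39,0.763,0,0.2],[-0.3,0.39,0.763,0,0.2],[-0.3,0.39,0.763,0,0.2],[-0.3,0.39,0.763,0,0.2],[-0.3,0.39,0.763,0,0.2],[-0.3,0.39,0.763,0,0.2]]]' 40
python3 -m handwheel '[[[-0.3,0.39,0.763,0,0.2],[-0.3,0.39,0.763,0,0.2],[-0.3,0.39,0.763,0,0.2],[-0.3,0.39,0.763,0,0.2],[-0.3,0.39,0.763,0,0.2],[-0.3,0.39,0.763,0,0.2],[-0.3,0.39,0.763,0,0.2],[-0.3,0.39,0.763,0,0.2],[-0.3,0.39,0.763,0,0.2],[-0.3,0.3,0.7,0,0.2]]]' 40
python3 -m handwheel '[[[-0.3,0,0,-0.5,0],[-0.3,0,0,-0.5,0],[-0.3,0,0,-0.5,0],[-0.3,0,0,0,0],[-0.3,0,0,0,0]]]'
```

```text
time_s: 1.1
eef_pos: [416.0, -93.1, 231.3]
ee_rot: [-0.0, 0.937, 0.349, -0.0]
force: [-1.1, 0.1, 1.1]
grip_width: 0.654
grip_force: 0.0
time_s: 2.1
eef_pos: [606.6, 285.3, 230.6]
ee_rot: [-0.0, 0.879, 0.477, -0.0]
force: [-0.4, -0.2, 0.8]
grip_width: 0.653
grip_force: 0.0
time_s: 2.6
eef_pos: [606.3, 283.4, 156.8]
ee_rot: [-0.0, 0.879, 0.476, -0.0]
force: [0.2, 0.6, 0.7]
grip_width: 0.65
grip_force: 0.0
```

```bash
python3 -m handwheel '[[[-0.3,0.054,0.068,-0.45,0.05],[-0.3,0,0,-0.5,0],[-0.3,0,0,-0.5,0],[-0.3,0,0,-0.5,0],[-0.3,0,0,-0.4,0],[-0.3,0,0,-0.3,0],[-0.3,0,0,-0.2,0],[-0.3,0,0,-0.1,0],[-0.3,0,0,-0.1,0],[-0.3,0,0,0,0]]]' 40
python3 -m handwheel '[[[0.3,0,0,0,0],[0.3,0,0,0,0],[0.3,0,0,0,0],[0.3,0,0,0,0]]]' 40
```

```text
time_s: 3.6
eef_pos: [609.0, 286.9, 3.9]
ee_rot: [0.0, 0.878, 0.479, 0.0]
force: [0.1, 0.2, 0.4]
grip_width: 0.652
grip_force: 0.0
time_s: 4.0
eef_pos: [609.3, 287.0, 4.6]
ee_rot: [0.0, 0.878, 0.479, 0.001]
force: [-0.4, -0.0, 4.8]
grip_width: 0.46
grip_force: 43.0
```

```bash
python3 -m handwheel '[[[0.3,0,0,0.1,0],[0.3,0,0,0.3,0],[0.3,0,0,0.5,0],[0.3,0,0,0.6,0],[0.3,0,0,0.6,0],[0.3,0,0,0.6,0],[0.3,0,0,0.6,0],[0.3,0,0,0.5,0],[0.3,0,0,0.2,0],[0.3,0,0,0,0]]]' 40
python3 -m handwheel '[[[0.3,0,-0.3,0,0.2],[0.3,0,-0.6,0,0.3],[0.3,0,-0.8,0,0.4],[0.3,0,-0.8,0,0.4],[0.3,0,-0.8,0,0.4],[0.3,0,-0.8,0,0.4],[0.3,0,-0.8,0,0.4],[0.3,0,-0.8,0,0.3],[0.3,0,-0.8,0,0.2],[0.3,0,-0.8,0,0.2]]]' 40
python3 -m handwheel '[[[0.3,0.06,-0.6,0,0.2],[0.3,0,-0.4,0,0.16],[0.3,0,0,0,0],[0.3,0,0,0,0]]]' 40
python3 - <<'E'
from h import *
from rig import optics,ctrl
d={n:optics.capture(n) for n in("top","side")};pickle.dump(d,open("c1.pkl","wb"))
a=cv2.resize(d["top"]["img"][165:255,380:480],None,fx=4,fy=4,interpolation=cv2.INTER_CUBIC)
b=cv2.resize(d["side"]["img"][100:190,300:400],None,fx=4,fy=4,interpolation=cv2.INTER_CUBIC)
cv2.imwrite("pics/c.png",np.hstack([a,b]))
E
```

```text
time_s: 5.0
eef_pos: [609.1, 286.9, 205.3]
ee_rot: [0.0, 0.878, 0.479, 0.001]
force: [-0.0, 0.7, -2.5]
grip_width: 0.46
grip_force: 42.3
time_s: 6.0
eef_pos: [608.0, -79.6, 202.1]
ee_rot: [-0.001, 0.749, 0.662, -0.001]
force: [1.2, 0.0, -2.3]
grip_width: 0.461
grip_force: 42.1
time_s: 6.4
eef_pos: [611.4, -127.7, 202.4]
ee_rot: [-0.001, 0.733, 0.68, -0.0]
force: [-0.3, 0.6, -1.6]
grip_width: 0.459
grip_force: 42.2
```

View pics/c.png

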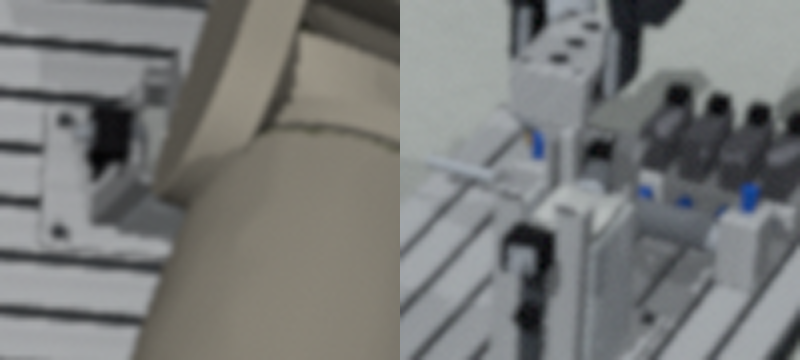

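The side panel shows the held block (top holes around (575,42)) above the column; the arm hides the top view. I'll check the block's position from its holes, and the mouth from the lip tips in both first pictures.

Run:
```python
from h import *
d=pickle.load(open("c1.pkl","rb"));c=d["side"]
w=c["img"][98:135,325:356].astype(float).mean(2)
_,_,st,ce=cv2.connectedComponentsWithStats((w<95).astype(np.uint8))
for s,x in zip(st[1:],ce[1:]):
    if 3<s[4]<40: print(x+[325,98],s[4],ray(c,[x+[325,98]],225.8).round(1))
print("pred hole",proj(c,[[611.4,-127.7,225.8]]))
d0=pickle.load(open("c0.pkl","rb"))
print("side lips -y",ray(d0["side"],[(341.3,128.7),(360,132)],158).round(1))
print("top lips +x",ray(d0["top"],[(165/6+388,72/6+170),(413/6+388,88/6+170)],158).round(1))
o=cv2.resize(d0["side"]["img"][118:158,325:370],None,fx=10,fy=10,interpolation=cv2.INTER_CUBIC)
t=cv2.resize(d0["top"]["img"][172:222,405:465],None,fx=8,fy=8,interpolation=cv2.INTER_CUBIC)[:400]
M=np.array([611.5,-130.5]);yaw=np.radians(-4.2)
ex=np.array([np.cos(yaw),np.sin(yaw)]);ey=np.array([-ex[1],ex[0]])
for im,n,u0,v0,f in((o,"side",325,118,10),(t,"top",405,172,8)):
    im[:]=cv2.convertScaleAbs(im,alpha=1.3)
    for a,b,z,col in [(21.5,36.5,150,(0,0,255)),(26.5,36.5,158,(0,255,0)),(21.5,41.5,158,(255,255,0))]:
      for sx in(1,-1):
        for sy in(1,-1):
            p=(proj(d0[n],[np.r_[M+sx*a*ex+sy*b*ey,z]])[0]-[u0,v0]+.5)*f
            cv2.circle(im,tuple(p.astype(int).tolist()),3,col,1)
cv2.imwrite("pics/d.png",np.hstack([t[:,:345],o[:400]]) if False else np.hstack([cv2.resize(t,(400,333)),cv2.resize(o,(375,333))]))
```

```text
[343.6 110.2] 5 [[ 611.6 -127.7  225.8]]
[339.5        114.33333333] 6 [[ 613.1 -107.5  225.8]]
[348.86666667 122.2       ] 30 [[585.5 -83.8 225.8]]
[332.5 133. ] 6 [[599.6 -30.8 225.8]]
[351. 134.] 7 [[566.6 -41.2 225.8]]
pred hole [[343.70748656 110.22659958]]
side lips -y [[ 629.4 -174.1  158. ]
 [ 588.2 -176.5  158. ]]
top lips +x [[ 640.5  -93.3  158. ]
 [ 635.9 -172.9  158. ]]
```

View pics/d.png

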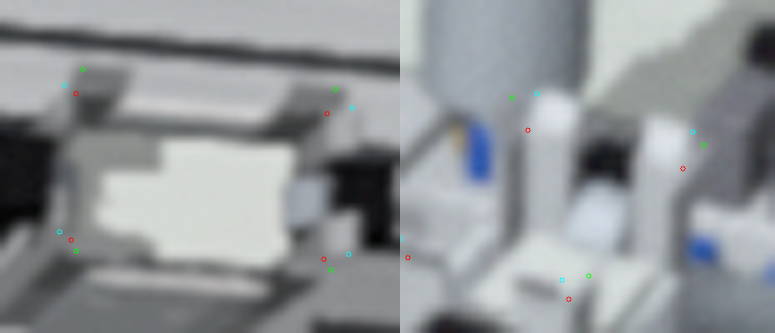

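The overlay fits: the lip tips match to about 1 px in both views, so the mouth is at (611.5,−131), and the block sits centred in the grip. Lowering while reading the force.

```bash
python3 -m handwheel '[[[0.3,0,-0.066,-0.2,0],[0.3,0,0,-0.25,0],[0.3,0,0,-0.25,0],[0.3,0,0,-0.1,0],[0.3,0,0,0,0],[0.3,0,0,0,0]]]' 40
python3 -m handwheel '[[[0.3,0,0,-0.08,0],[0.3,0,0,-0.08,0],[0.3,0,0,0,0]]]' 40
```

```text
time_s: 7.1
eef_pos: [612.0, -131.4, 164.0]
ee_rot: [0.0, 0.733, 0.68, 0.0]
force: [0.4, -0.0, -1.5]
grip_width: 0.452
grip_force: 42.2
time_s: 7.4
eef_pos: [611.6, -131.3, 155.1]
ee_rot: [-0.0, 0.733, 0.68, -0.0]
force: [-0.3, -0.3, -1.4]
grip_width: 0.456
grip_force: 42.2
```

```bash
python3 -m handwheel '[[[0.3,0,0,-0.05,0],[0.3,0,0,-0.05,0],[0.3,0,0,0,0]]]' 40; python3 -m handwheel '[[[0.3,0,0,-0.05,0],[0.3,0,0,0,0]]]' 40;python3 -m handwheel '[[[0.3,0,0,-0.05,0],[0.3,0,0,0,0]]]' 40
```

```text
time_s: 7.7
eef_pos: [611.7, -131.4, 150.4]
ee_rot: [-0.0, 0.733, 0.68, -0.0]
force: [0.6, -0.4, -2.2]
grip_width: 0.459
grip_force: 42.2
time_s: 7.9
eef_pos: [611.7, -131.4, 148.0]
ee_rot: [-0.0, 0.733, 0.68, -0.0]
force: [0.7, -0.8, -2.0]
grip_width: 0.463
grip_force: 42.2
time_s: 8.1
eef_pos: [611.7, -131.4, 145.4]
ee_rot: [-0.0, 0.733, 0.68, -0.0]
force: [0.3, -0.5, -1.6]
grip_width: 0.459
grip_force: 42.2
```

```bash
for i in 1; do :; done; python3 -m handwheel '[[[0.3,0,0,-0.04,0],[0.3,0,0,0,0]]]' 40; python3 -m handwheel '[[[0.3,0,0,-0.04,0],[0.3,0,0,0,0]]]' 40;python3 -m handwheel '[[[0.3,0,0,-0.04,0],[0.3,0,0,0,0]]]' 40
```

```text
time_s: 8.3
eef_pos: [611.7, -131.4, 143.5]
ee_rot: [-0.0, 0.733, 0.68, -0.0]
force: [0.1, -0.6, -2.2]
grip_width: 0.46
grip_force: 42.2
time_s: 8.5
eef_pos: [611.8, -131.4, 141.5]
ee_rot: [-0.0, 0.733, 0.68, -0.0]
force: [0.2, -0.3, -1.2]
grip_width: 0.461
grip_force: 42.2
time_s: 8.7
eef_pos: [611.8, -131.4, 139.5]
ee_rot: [-0.0, 0.733, 0.68, -0.0]
force: [-0.5, 0.7, -2.1]
grip_width: 0.463
grip_force: 42.2
```

```bash
python3 -m handwheel '[[[0.3,0,0,-0.04,0],[0.3,0,0,0,0]]]' 40; python3 -m handwheel '[[[0.3,0,0,-0.04,0],[0.3,0,0,0,0]]]' 40;python3 -m handwheel '[[[0.3,0,0,-0.04,0],[0.3,0,0,0,0]]]' 40
```

```text
time_s: 8.9
eef_pos: [611.7, -131.4, 137.5]
ee_rot: [-0.0, 0.733, 0.68, -0.0]
force: [-0.1, 0.1, -1.6]
grip_width: 0.457
grip_force: 42.2
time_s: 9.1
eef_pos: [611.9, -131.2, 135.7]
ee_rot: [-0.0, 0.733, 0.68, 0.0]
force: [0.9, 2.0, 0.3]
grip_width: 0.458
grip_force: 42.4
time_s: 9.3
eef_pos: [612.0, -131.5, 133.9]
ee_rot: [0.0, 0.733, 0.68, 0.0]
force: [0.4, 0.8, -0.5]
grip_width: 0.46
grip_force: 42.6
```

```bash
python3 -m handwheel '[[[0.3,0,0,-0.03,0],[0.3,0,0,0,0]]]' 40; python3 -m handwheel '[[[0.3,0,0,-0.03,0],[0.3,0,0,0,0]]]' 40
```

```text
time_s: 9.5
eef_pos: [612.1, -131.6, 132.6]
ee_rot: [0.0, 0.733, 0.68, 0.0]
force: [0.3, 0.7, 2.8]
grip_width: 0.461
grip_force: 42.7
time_s: 9.7
eef_pos: [612.0, -131.5, 130.9]
ee_rot: [0.0, 0.733, 0.68, 0.0]
force: [1.1, -0.2, 2.9]
grip_width: 0.459
grip_force: 42.8
```

```bash
python3 -m handwheel '[[[-0.1,0,0,0,0],[-0.1,0,0,0,0],[-0.1,0,0,0,0],[-0.1,0,0,0.2,0],[-0.1,0,0,0.4,0],[-0.1,0,0,0.4,0],[0.3,0,0,0.1,0],[1,0,0,0,0],[1,0,0,0,0],[1,0,0,0,0]]]' 40; python3 -m handwheel '[[[1,0,0,-0.1,0],[1,0,0,-0.1,0],[1,0,0,0,0]]]'
```

```text
time_s: 10.7
eef_pos: [611.5, -131.3, 184.7]
ee_rot: [-0.001, 0.733, 0.68, -0.0]
force: [0.4, 1.0, -0.3]
grip_width: -0.001
grip_force: 0.0
time_s: 11.0
eef_pos: [611.4, -131.3, 174.4]
ee_rot: [-0.001, 0.733, 0.68, -0.0]
force: [0.4, 0.1, -0.1]
grip_width: 0.001
grip_force: 0.0
```

Run:
```python
from h import *
from rig import optics
c=optics.capture("side")
cv2.imwrite("pics/e.png",cv2.resize(c["img"][80:190,290:410],None,fx=4,fy=4,interpolation=cv2.INTER_CUBIC))
```

```text
(no output)
```

View pics/e.png

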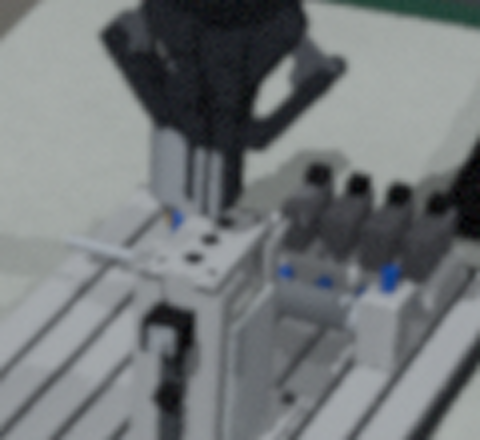

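The block sits flat in the mouth (holes at (193,258) and (210,240)), with the shut fingers above it. Pressing.

```bash
python3 -m handwheel '[[[1,0,0,-0.1,0],[1,0,0,-0.1,0],[1,0,0,-0.08,0],[1,0,0,0,0]]]'; python3 -m handwheel '[[[1,0,0,-0.08,0],[1,0,0,0,0]]]';python3 -m handwheel '[[[1,0,0,-0.08,0],[1,0,0,0,0]]]';python3 -m handwheel '[[[1,0,0,-0.08,0],[1,0,0,0,0]]]';python3 -m handwheel '[[[1,0,0,-0.08,0],[1,0,0,0,0]]]'
```

```text
time_s: 11.45
eef_pos: [611.6, -131.3, 161.0]
ee_rot: [-0.001, 0.733, 0.68, -0.0]
force: [-0.7, 0.1, -0.2]
grip_width: 0.001
grip_force: 0.0
time_s: 11.65
eef_pos: [611.8, -131.4, 157.5]
ee_rot: [-0.0, 0.733, 0.68, -0.0]
force: [0.0, 0.8, 0.8]
grip_width: -0.001
grip_force: 0.0
time_s: 11.85
eef_pos: [612.0, -131.5, 153.7]
ee_rot: [0.0, 0.733, 0.68, 0.0]
force: [-0.5, 0.0, 1.2]
grip_width: 0.002
grip_force: 0.5
time_s: 12.05
eef_pos: [611.9, -131.5, 149.5]
ee_rot: [0.0, 0.733, 0.68, 0.0]
force: [0.5, 0.2, 0.9]
grip_width: -0.004
grip_force: 0.4
time_s: 12.25
eef_pos: [611.9, -131.5, 145.4]
ee_rot: [0.0, 0.733, 0.68, 0.0]
force: [1.3, -0.6, 2.9]
grip_width: 0.002
grip_force: 0.9
```

```bash
python3 -m handwheel '[[[1,0,0,-0.08,0],[1,0,0,0,0]]]'; python3 -m handwheel '[[[1,0,0,-0.08,0],[1,0,0,0,0]]]';python3 -m handwheel '[[[1,0,0,-0.08,0],[1,0,0,0,0]]]';python3 -m handwheel '[[[1,0,0,-0.06,0],[1,0,0,0,0]]]';python3 -m handwheel '[[[1,0,0,-0.05,0],[1,0,0,0,0]]]'
```

```text
time_s: 12.45
eef_pos: [611.9, -131.5, 141.6]
ee_rot: [0.0, 0.733, 0.68, 0.0]
force: [1.0, -0.7, 2.9]
grip_width: -0.001
grip_force: 1.4
time_s: 12.65
eef_pos: [611.9, -131.5, 137.8]
ee_rot: [0.0, 0.733, 0.68, 0.0]
force: [-0.6, 0.6, 2.9]
grip_width: 0.001
grip_force: 1.9
time_s: 12.85
eef_pos: [611.9, -131.5, 133.9]
ee_rot: [0.0, 0.733, 0.68, 0.0]
force: [0.6, -0.8, 5.1]
grip_width: 0.001
grip_force: 2.4
time_s: 13.05
eef_pos: [611.9, -131.5, 131.1]
ee_rot: [0.0, 0.733, 0.68, 0.0]
force: [-0.7, -0.8, 5.7]
grip_width: -0.002
grip_force: 2.8
time_s: 13.25
eef_pos: [611.9, -131.5, 128.8]
ee_rot: [0.0, 0.733, 0.68, 0.0]
force: [-1.3, 1.0, 6.3]
grip_width: 0.0
grip_force: 3.1
```

```bash
python3 -m handwheel '[[[1,0,0,-0.06,0],[1,0,0,0,0]]]'; python3 -m handwheel '[[[1,0,0,-0.06,0],[1,0,0,0,0]]]';python3 -m handwheel '[[[1,0,0,-0.06,0],[1,0,0,0,0]]]';python3 -m handwheel '[[[1,0,0,-0.06,0],[1,0,0,0,0]]]';python3 -m handwheel '[[[1,0,0,-0.05,0],[1,0,0,0,0]]]'
```

```text
time_s: 13.45
eef_pos: [611.9, -131.5, 125.8]
ee_rot: [0.0, 0.733, 0.68, 0.0]
force: [-1.1, -0.2, 7.1]
grip_width: 0.002
grip_force: 3.5
time_s: 13.65
eef_pos: [612.0, -131.5, 122.9]
ee_rot: [0.0, 0.733, 0.68, 0.0]
force: [-1.5, 0.6, 8.9]
grip_width: 0.001
grip_force: 4.5
time_s: 13.85
eef_pos: [612.0, -131.5, 120.0]
ee_rot: [0.0, 0.733, 0.68, 0.0]
force: [-1.4, 0.7, 9.8]
grip_width: -0.003
grip_force: 4.9
time_s: 14.05
eef_pos: [612.0, -131.5, 117.1]
ee_rot: [0.0, 0.733, 0.68, 0.0]
force: [-2.3, 0.6, 10.9]
grip_width: -0.001
grip_force: 5.3
time_s: 14.25
eef_pos: [612.0, -131.5, 114.8]
ee_rot: [0.0, 0.733, 0.68, 0.0]
force: [-1.8, 0.3, 11.2]
grip_width: 0.001
grip_force: 5.6
```

```bash
python3 -m handwheel '[[[1,0,0,-0.04,0],[1,0,0,0,0],[1,0,0,0,0]]]'; python3 -m handwheel '[[[1,0,0,0.08,0],[1,0,0,0,0]]]';python3 -m handwheel '[[[1,0,0,0.06,0],[1,0,0,0,0]]]';python3 -m handwheel '[[[1,0,0,0.05,0],[1,0,0,0,0]]]';python3 -m handwheel '[[[1,0,0,0.05,0],[1,0,0,0,0]]]'
```

```text
time_s: 14.55
eef_pos: [612.0, -131.5, 113.1]
ee_rot: [0.0, 0.733, 0.68, 0.0]
force: [-2.9, 1.5, 10.9]
grip_width: 0.004
grip_force: 5.8
time_s: 14.75
eef_pos: [612.0, -131.5, 117.3]
ee_rot: [0.0, 0.733, 0.68, 0.0]
force: [-2.9, 0.1, 10.8]
grip_width: -0.004
grip_force: 5.2
time_s: 14.95
eef_pos: [612.0, -131.5, 120.1]
ee_rot: [0.0, 0.733, 0.68, 0.0]
force: [-2.8, 1.0, 9.4]
grip_width: 0.004
grip_force: 4.9
time_s: 15.15
eef_pos: [612.0, -131.5, 122.5]
ee_rot: [0.0, 0.733, 0.68, 0.0]
force: [-2.4, 0.3, 8.7]
grip_width: 0.001
grip_force: 4.6
time_s: 15.35
eef_pos: [611.7, -131.3, 123.6]
ee_rot: [-0.0, 0.733, 0.68, -0.0]
force: [-0.5, -0.2, -0.0]
grip_width: 0.001
grip_force: 0.0
```

The first block is caught: the force drops to zero at about z = 123, the underside of the catch. Now block B.

```bash
python3 -m handwheel '[[[1,0,0,0.3,0],[1,0,0,0.5,0],[1,0,0,0.5,0],[1,0,0,0.25,0]]]'
python3 -m handwheel '[[[-0.3,-0.2,0.6,0,-0.27],[-0.3,-0.27,0.8,0,-0.27],[-0.3,-0.27,0.8,0,-0.27],[-0.3,-0.27,0.8,0,-0.27],[-0.3,-0.27,0.8,0,-0.27],[-0.3,-0.27,0.8,0,-0.27],[-0.3,-0.27,0.8,0,-0.27],[-0.3,-0.27,0.8,0,-0.27],[-0.3,-0.27,0.8,0,-0.27],[-0.3,-0.27,0.8,0,-0.27]]]' 40
python3 -m handwheel '[[[-0.3,-0.06,0.52,0,0],[-0.3,0,0,-0.3,0],[-0.3,0,0,-0.5,0],[-0.3,0,0,-0.3,0],[-0.3,0,0,0,0],[-0.3,0,0,0,0]]]' 40
```

```text
time_s: 15.75
eef_pos: [612.1, -131.5, 202.8]
ee_rot: [0.001, 0.733, 0.68, 0.0]
force: [-0.2, 0.9, -0.5]
grip_width: -0.001
grip_force: 0.0
time_s: 16.75
eef_pos: [479.2, 260.0, 200.5]
ee_rot: [-0.0, 0.848, 0.53, -0.001]
force: [-0.1, 0.4, 0.0]
grip_width: 0.648
grip_force: 0.0
time_s: 17.35
eef_pos: [477.3, 284.6, 146.3]
ee_rot: [-0.0, 0.847, 0.531, -0.0]
force: [0.2, 0.2, -0.1]
grip_width: 0.651
grip_force: 0.0
```

```bash
python3 -m handwheel '[[[-0.3,0,0,-0.4,0],[-0.3,0,0,-0.5,0],[-0.3,0,0,-0.5,0],[-0.3,0,0,-0.5,0],[-0.3,0,0,-0.4,0],[-0.3,0,0,-0.25,0],[-0.3,0,0,-0.15,0],[-0.3,0,0,-0.1,0],[-0.3,0,0,-0.03,0],[-0.3,0,0,0,0]]]' 40
python3 -m handwheel '[[[0.3,0,0,0,0],[0.3,0,0,0,0],[0.3,0,0,0,0],[0.3,0,0,0,0]]]' 40
python3 -m handwheel '[[[0.3,0,0,0.1,0],[0.3,0,0,0.3,0],[0.3,0,0,0.5,0],[0.3,0,0,0.6,0],[0.3,0,0,0.6,0],[0.3,0,0,0.6,0],[0.3,0,0,0.6,0],[0.3,0,0,0.5,0],[0.3,0,0,0.2,0],[0.3,0,0,0,0]]]' 40
```

```text
time_s: 18.35
eef_pos: [477.7, 284.7, 5.3]
ee_rot: [0.0, 0.847, 0.531, 0.0]
force: [0.2, 0.3, 0.4]
grip_width: 0.651
grip_force: 0.0
time_s: 18.75
eef_pos: [477.8, 284.7, 5.6]
ee_rot: [0.0, 0.847, 0.531, 0.001]
force: [-0.5, -1.6, 6.3]
grip_width: 0.461
grip_force: 42.0
time_s: 19.75
eef_pos: [477.6, 284.6, 205.4]
ee_rot: [0.0, 0.847, 0.531, 0.001]
force: [-0.3, 0.4, -2.0]
grip_width: 0.46
grip_force: 41.3
```

```bash
python3 -m handwheel '[[[0.3,0.15,-0.4,0,0.2],[0.3,0.25,-0.75,0,0.27],[0.3,0.25,-0.8,0,0.27],[0.3,0.25,-0.8,0,0.27],[0.3,0.25,-0.8,0,0.27],[0.3,0.25,-0.8,0,0.27],[0.3,0.25,-0.8,0,0.27],[0.3,0.25,-0.8,0,0.27],[0.3,0.25,-0.8,0,0.27],[0.3,0.25,-0.7,0,0.2]]]' 40
python3 -m handwheel '[[[0.3,0.2,-0.5,0,0.12],[0.3,0.08,-0.37,0,0],[0.3,0,0,0,0],[0.3,0,0,0,0],[0.3,0,0,0,0]]]' 40
python3 - <<'E'
from h import *
from rig import optics,ctrl
c=optics.capture("side");p=ctrl.sense()["eef_pos"]
w=c["img"][98:135,325:356].astype(float).mean(2)
_,_,st,ce=cv2.connectedComponentsWithStats((w<95).astype(np.uint8))
for s,x in zip(st[1:],ce[1:]):
    if 3<s[4]<40: print(x+[325,98],s[4],ray(c,[x+[325,98]],p[2]+22.8).round(1))
print(p)
E
```

```text
time_s: 20.75
eef_pos: [597.0, -89.9, 202.6]
ee_rot: [-0.001, 0.739, 0.673, -0.001]
force: [0.5, 0.2, -1.7]
grip_width: 0.458
grip_force: 41.2
time_s: 21.25
eef_pos: [611.1, -130.2, 204.5]
ee_rot: [-0.0, 0.734, 0.68, -0.0]
force: [-0.4, 0.4, -1.7]
grip_width: 0.459
grip_force: 41.2
[348.   105.25] 4 [[ 609.7 -148.7  227.6]]
[344.2 109.4] 5 [[ 610.6 -128.1  227.6]]
[340.28571429 113.42857143] 7 [[ 611.9 -108.4  227.6]]
[349.75    121.28125] 32 [[584.1 -84.8 227.6]]
[332.57142857 132.85714286] 7 [[598.6 -28.3 227.6]]
[351. 134.] 7 [[565.7 -38.1 227.6]]
[ 611.19158351 -130.24199538  204.77247215]
```

```bash
python3 -m handwheel '[[[0.3,0.012,-0.055,-0.2,0],[0.3,0,0,-0.25,0],[0.3,0,0,-0.25,0],[0.3,0,0,-0.15,0],[0.3,0,0,-0.1,0],[0.3,0,0,0,0],[0.3,0,0,0,0]]]' 40
python3 -m handwheel '[[[0.3,0,0,-0.07,0],[0.3,0,0,-0.05,0],[0.3,0,0,0,0]]]' 40
python3 -m handwheel '[[[0.3,0,0,-0.05,0],[0.3,0,0,0,0]]]' 40
python3 -m handwheel '[[[0.3,0,0,-0.05,0],[0.3,0,0,0,0]]]' 40
```

```text
time_s: 22.0
eef_pos: [612.0, -133.3, 157.1]
ee_rot: [-0.001, 0.734, 0.679, 0.0]
force: [-0.4, 5.8, -2.1]
grip_width: 0.46
grip_force: 41.3
time_s: 22.3
eef_pos: [612.6, -132.6, 153.8]
ee_rot: [0.0, 0.734, 0.68, 0.001]
force: [-4.4, 12.3, 12.8]
grip_width: 0.456
grip_force: 44.0
time_s: 22.5
eef_pos: [612.6, -132.3, 151.4]
ee_rot: [0.0, 0.734, 0.68, 0.002]
force: [-3.4, 12.9, 14.7]
grip_width: 0.461
grip_force: 45.0
time_s: 22.7
eef_pos: [612.6, -132.0, 149.0]
ee_rot: [0.0, 0.734, 0.68, 0.002]
force: [-4.5, 14.4, 16.2]
grip_width: 0.459
grip_force: 46.2
```

The block touches the −y lip (Fy +14), so I overcorrected. Back off, shift +y and retry.

```bash
python3 -m handwheel '[[[0.3,0,0,0.1,0],[0.3,0,0,0.08,0],[0.3,-0.005,0.035,0,0],[0.3,0,0,0,0]]]' 40
python3 -m handwheel '[[[0.3,0,0,-0.05,0],[0.3,0,0,-0.05,0],[0.3,0,0,0,0]]]' 40
python3 -m handwheel '[[[0.3,0,0,-0.05,0],[0.3,0,0,0,0]]]' 40
```

```text
time_s: 23.1
eef_pos: [611.6, -132.6, 155.0]
ee_rot: [-0.0, 0.734, 0.679, -0.0]
force: [-0.8, -0.8, -1.4]
grip_width: 0.455
grip_force: 43.9
time_s: 23.4
eef_pos: [611.8, -132.0, 150.2]
ee_rot: [-0.0, 0.734, 0.679, 0.0]
force: [0.4, 2.9, -0.4]
grip_width: 0.46
grip_force: 44.2
time_s: 23.6
eef_pos: [612.2, -131.6, 148.3]
ee_rot: [0.0, 0.734, 0.679, 0.001]
force: [1.7, 6.3, 3.8]
grip_width: 0.46
grip_force: 44.5
```

```bash
python3 -m handwheel '[[[0.3,0,0.03,0,0],[0.3,0,0,0,0]]]' 40
python3 -m handwheel '[[[0.3,0,0,-0.05,0],[0.3,0,0,0,0]]]' 40
python3 -m handwheel '[[[0.3,0,0,-0.05,0],[0.3,0,0,0,0]]]' 40
```

```text
time_s: 23.8
eef_pos: [611.6, -130.9, 147.6]
ee_rot: [-0.0, 0.734, 0.679, -0.0]
force: [0.7, 2.1, -0.5]
grip_width: 0.459
grip_force: 43.9
time_s: 24.0
eef_pos: [611.3, -130.9, 144.4]
ee_rot: [-0.001, 0.734, 0.679, -0.0]
force: [-0.8, 1.6, -2.0]
grip_width: 0.457
grip_force: 43.9
time_s: 24.2
eef_pos: [611.5, -130.9, 142.2]
ee_rot: [-0.0, 0.734, 0.679, -0.0]
force: [-0.8, 1.4, -1.9]
grip_width: 0.456
grip_force: 43.9
```

```bash
python3 -m handwheel '[[[0.3,0,0,-0.05,0],[0.3,0,0,0,0]]]' 40
python3 -m handwheel '[[[0.3,0,0,-0.04,0],[0.3,0,0,0,0]]]' 40
python3 -m handwheel '[[[0.3,0,0,-0.04,0],[0.3,0,0,0,0]]]' 40
python3 -m handwheel '[[[0.3,0,0,-0.04,0],[0.3,0,0,0,0]]]' 40
```

```text
time_s: 24.4
eef_pos: [611.6, -130.9, 139.9]
ee_rot: [-0.0, 0.734, 0.679, -0.0]
force: [-0.2, 1.9, -2.5]
grip_width: 0.463
grip_force: 43.9
time_s: 24.6
eef_pos: [611.7, -130.9, 138.0]
ee_rot: [-0.0, 0.734, 0.679, -0.0]
force: [0.3, 1.5, -2.5]
grip_width: 0.459
grip_force: 43.8
time_s: 24.8
eef_pos: [611.8, -131.0, 136.4]
ee_rot: [0.0, 0.734, 0.679, 0.0]
force: [0.7, 1.8, -0.2]
grip_width: 0.463
grip_force: 44.1
time_s: 25.0
eef_pos: [612.0, -131.0, 134.7]
ee_rot: [0.001, 0.734, 0.679, 0.0]
force: [0.6, 1.2, 3.1]
grip_width: 0.458
grip_force: 44.5
```

Resting on the slopes, as with the first. Release, rise, shut the fingers, and look.

```bash
python3 -m handwheel '[[[-0.1,0,0,0,0],[-0.1,0,0,0,0],[-0.1,0,0,0,0],[-0.1,0,0,0.2,0],[-0.1,0,0,0.4,0],[-0.1,0,0,0.3,0],[0.3,0,0,0,0],[1,0,0,0,0],[1,0,0,0,0],[1,0,0,0,0]]]' 40
python3 - <<'E'
from h import *
from rig import optics
c=optics.capture("side")
cv2.imwrite("pics/f.png",cv2.resize(c["img"][80:190,290:410],None,fx=4,fy=4,interpolation=cv2.INTER_CUBIC))
E
```

```text
time_s: 26.0
eef_pos: [611.4, -130.8, 178.5]
ee_rot: [-0.001, 0.734, 0.679, -0.0]
force: [1.0, 0.0, 0.1]
grip_width: 0.002
grip_force: 0.0
```

View pics/f.png

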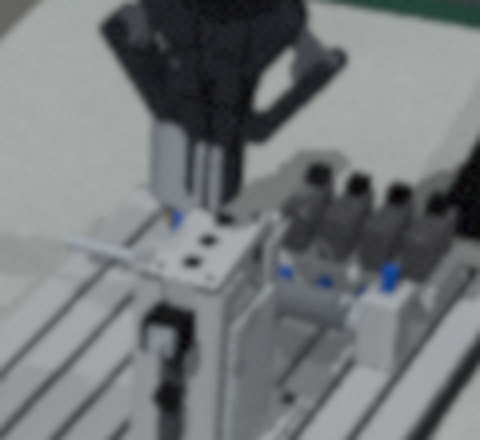

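The second block lies flat in the mouth, its holes at (192,262) and (208,240), like the first. Pressing in steps.

```bash
python3 -m handwheel '[[[1,0,0,-0.15,0],[1,0,0,-0.15,0],[1,0,0,-0.1,0],[1,0,0,-0.05,0],[1,0,0,0,0]]]'; python3 -m handwheel '[[[1,0,0,-0.08,0],[1,0,0,-0.08,0],[1,0,0,0,0]]]';python3 -m handwheel '[[[1,0,0,-0.08,0],[1,0,0,-0.08,0],[1,0,0,0,0]]]';python3 -m handwheel '[[[1,0,0,-0.08,0],[1,0,0,0,0]]]';python3 -m handwheel '[[[1,0,0,-0.06,0],[1,0,0,0,0]]]'
```

```text
time_s: 26.55
eef_pos: [611.8, -131.0, 156.7]
ee_rot: [0.0, 0.734, 0.679, 0.0]
force: [0.4, -0.4, 1.3]
grip_width: -0.002
grip_force: 0.5
time_s: 26.85
eef_pos: [612.4, -131.1, 149.5]
ee_rot: [0.001, 0.734, 0.679, 0.001]
force: [0.8, -0.4, 6.3]
grip_width: 0.004
grip_force: 3.3
time_s: 27.15
eef_pos: [612.4, -131.1, 141.9]
ee_rot: [0.001, 0.734, 0.679, 0.001]
force: [-0.1, 0.8, 8.5]
grip_width: -0.002
grip_force: 4.3
time_s: 27.35
eef_pos: [612.4, -131.1, 138.2]
ee_rot: [0.001, 0.734, 0.679, 0.001]
force: [0.0, -0.5, 8.9]
grip_width: -0.002
grip_force: 4.8
time_s: 27.55
eef_pos: [612.4, -131.1, 135.4]
ee_rot: [0.001, 0.734, 0.679, 0.001]
force: [-0.8, 1.2, 11.3]
grip_width: -0.005
grip_force: 5.1
```

```bash
python3 -m handwheel '[[[1,0,0,-0.06,0],[1,0,0,0,0]]]'; python3 -m handwheel '[[[1,0,0,-0.06,0],[1,0,0,0,0]]]';python3 -m handwheel '[[[1,0,0,-0.05,0],[1,0,0,0,0]]]';python3 -m handwheel '[[[1,0,0,-0.03,0],[1,0,0,0,0]]]';python3 -m handwheel '[[[1,0,0,-0.02,0],[1,0,0,0,0]]]'
```

```text
time_s: 27.75
eef_pos: [612.4, -131.1, 132.5]
ee_rot: [0.001, 0.734, 0.679, 0.001]
force: [-1.2, 1.2, 10.9]
grip_width: 0.001
grip_force: 5.5
time_s: 27.95
eef_pos: [612.4, -131.1, 129.6]
ee_rot: [0.001, 0.734, 0.679, 0.001]
force: [-1.8, 0.8, 11.2]
grip_width: -0.001
grip_force: 5.8
time_s: 28.15
eef_pos: [612.4, -131.1, 127.3]
ee_rot: [0.001, 0.734, 0.679, 0.001]
force: [-2.1, 1.3, 12.0]
grip_width: -0.003
grip_force: 6.2
time_s: 28.35
eef_pos: [612.5, -131.1, 126.0]
ee_rot: [0.002, 0.734, 0.679, 0.001]
force: [-2.4, 1.4, 12.7]
grip_width: -0.0
grip_force: 6.9
time_s: 28.55
eef_pos: [612.5, -131.1, 125.1]
ee_rot: [0.002, 0.734, 0.679, 0.001]
force: [-3.8, 2.0, 14.1]
grip_width: 0.002
grip_force: 7.4
```

Now 1 mm steps through the catch height of about 123.

```bash
python3 -m handwheel '[[[1,0,0,-0.02,0],[1,0,0,0,0]]]'; python3 -m handwheel '[[[1,0,0,-0.02,0],[1,0,0,0,0]]]';python3 -m handwheel '[[[1,0,0,-0.02,0],[1,0,0,0,0]]]'
```

```text
time_s: 28.75
eef_pos: [612.5, -131.1, 124.2]
ee_rot: [0.002, 0.734, 0.679, 0.001]
force: [-2.9, 1.6, 16.0]
grip_width: 0.002
grip_force: 7.6
time_s: 28.95
eef_pos: [612.5, -131.1, 123.0]
ee_rot: [0.002, 0.734, 0.679, 0.001]
force: [-2.9, 1.5, 14.3]
grip_width: 0.001
grip_force: 7.3
time_s: 29.15
eef_pos: [612.5, -131.1, 122.1]
ee_rot: [0.002, 0.734, 0.679, 0.001]
force: [-3.8, 0.5, 14.4]
grip_width: -0.001
grip_force: 7.2
```

```bash
python3 -m handwheel '[[[1,0,0,-0.016,0],[1,0,0,0,0],[1,0,0,0,0]]]'; python3 -m handwheel '[[[1,0,0,0.03,0],[1,0,0,0,0]]]';python3 -m handwheel '[[[1,0,0,0.03,0],[1,0,0,0,0]]]';python3 -m handwheel '[[[1,0,0,0.04,0],[1,0,0,0,0]]]'
```

```text
time_s: 29.45
eef_pos: [612.5, -131.1, 121.3]
ee_rot: [0.002, 0.734, 0.679, 0.001]
force: [-2.6, 1.5, 14.5]
grip_width: 0.001
grip_force: 7.5
time_s: 29.65
eef_pos: [612.5, -131.1, 122.9]
ee_rot: [0.002, 0.734, 0.679, 0.001]
force: [-3.9, 1.2, 15.1]
grip_width: 0.002
grip_force: 7.7
time_s: 29.85
eef_pos: [612.3, -131.1, 123.2]
ee_rot: [0.001, 0.734, 0.679, 0.001]
force: [-0.7, 0.3, 8.9]
grip_width: 0.003
grip_force: 4.4
time_s: 30.05
eef_pos: [611.6, -130.9, 123.8]
ee_rot: [-0.0, 0.734, 0.679, -0.0]
force: [0.2, 0.4, -0.6]
grip_width: -0.002
grip_force: 0.0
```

Force vanishes at about 123, so it is caught. Withdraw clear and take a last look from the side.

```bash
python3 -m handwheel '[[[1,0,0,0.3,0],[1,0,0,0.5,0],[1,0,0,0.6,0],[1,0,0,0.6,0],[1,-0.6,0.6,0,0],[1,-0.6,0.6,0,0],[1,-0.6,0.6,0,0],[1,-0.6,0.4,0,0],[1,-0.3,0.2,0,0],[1,0,0,0,0]]]'
python3 - <<'E'
from h import *
from rig import optics
s,t=optics.capture("side"),optics.capture("top")
f=lambda i:cv2.resize(i,None,fx=4,fy=4,interpolation=cv2.INTER_CUBIC)
cv2.imwrite("pics/g.png",np.hstack([f(s["img"][100:200,300:400]),f(t["img"][160:260,385:485])]))
E
```

```text
time_s: 31.05
eef_pos: [475.4, -9.8, 224.1]
ee_rot: [-0.0, 0.733, 0.68, -0.0]
force: [1.0, 0.0, 0.7]
grip_width: -0.002
grip_force: 0.0
```

View pics/g.png

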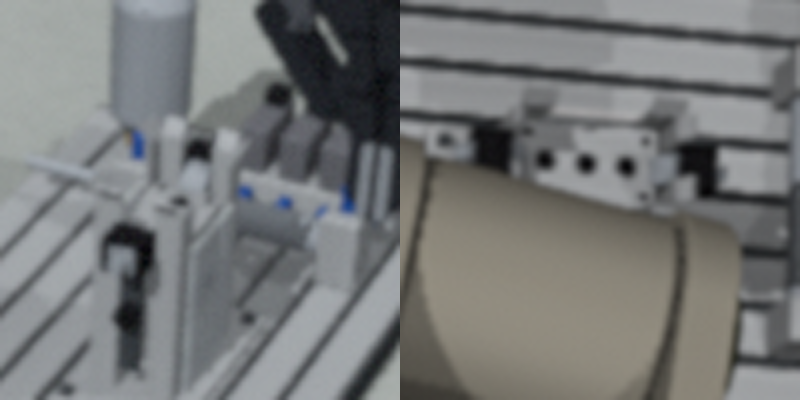

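The block is down in the column with both bolts out over it: holes at (545,160), (587,163) and (627,166), a bolt at (665,165), and the robot is clear.

```bash
python3 -c "
from rig import ctrl
print(ctrl.finish_job())"
```

```text
the job is handed in; nothing more can be done
None
```

Both valve blocks are pressed in and held by the catches (highest pressing force about 16 N, 31 s on the clock), and the job is handed in with the robot clear; block B touched the −y lip once on the way in and was re-centred.

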